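# Test a batch of three connector housings

### The arm

A 6-joint arm with a two-finger parallel gripper is mounted at the origin on the work surface. World frame = base frame: x ahead of the robot, y to its left, z up, the work surface at z = 0. Lengths are in m, angles in rad, forces in N, time in s.
With the tool pointing down it reaches from about 0.325 to 0.775 m from the base axis. Payload 5.5 kg.
Tool frame: the origin (TCP) lies between the finger pads; the fingertips stand 8 mm ahead of it and the grasp point (between the pads) lies 11 mm behind it (tcp_to_tips is the distance from the TCP to the fingertips, in m); z points along the fingers, y is the direction in which the jaws open and shut (so a half turn about z gives the same grasp; the last joint's range is limited). The gripper opens to 88 mm and grips with 3 to 60 N. Pads are 20 mm wide; open, the fingers measure 115 mm over their backs; the gripper's body (75 mm by 178 mm) begins 61 mm behind the grasp point.
Start: joints at [1.131, 0.091, 1.231, -0, 1.82, -0.057], TCP at [0.224, 0.557, 0.231] pointing down, gripper open.
Joint ranges: [-2.87, 2.87], [-0.86, 2.18], [0.17, 2.46], [-1.51, 4.65], [0.06, 2.69], [-2.65, 2.65]. Speed limits (rad/s): [2.57, 2.57, 3.01, 3.14, 3.14, 3.14].

### API

Orientations are given as a unit quaternion [w, x, y, z].
In Python, from bench import * gives the robot as it stands. Calls block until the motion is done:
- move_to(position, orientation): joint-space move of the TCP to a pose.
- move_l(position, speed=0.15, orientation=None): straight line of the TCP; orientation=None keeps the orientation; speed is the mean speed in m/s.
- movej(angles): joint-space move.
- gripper_open() and close(): open the fingers fully, or close them until they stop; the grip force is fixed at half the most.
- hold(seconds).
- inverse_kinematics(position, orientation): joint angles nearest the present ones, or None.
- state(): the state.
- get_image(name): name is "scene" or "top"; returns a dict with "frame" (384x512x3 uint8, blue, green, red), "depth" (384x512 float32, m along the optical axis (not along the pixel's ray), 0 where there is no reading), "camera_matrix" (3x3 intrinsics, pixels), "view" (4x4, takes a point from world to camera coordinates). Camera axes: x right, y up, looking along -z (the intrinsics and any distortion apply to the point x, -y, -z); pixel columns grow to the right and rows downward; lengths in m; the calibration is good to about 2 mm. A picture is of the moment at which its call begins.
A pose or a line that the arm cannot do raises IKError and nothing moves.
- job_done(): hands the job in, once; it reports no verdict.
The state is a dict: "time": time; "joint_pos": joint angles; "dq": joint speeds; "joint_torque": joint torques, N m; "ee_pos": TCP position; "ee_rot": TCP orientation; "ft_force": force on the tool from outside, world axes, zero at the start; "moment": the same for the moment, N m; "finger_gap": finger opening in m.
Only numpy, scipy, OpenCV 4.12 (cv2) and the standard library are available. Lean on these libraries where they do the work, as an engineer would, in place of code of your own. Each camera call takes 0.05 s, during which the arm holds its last target.

### The job

First clear every yellow plug out of the test fixture into the grey bin. Then set exactly three of the blue housings, hood up, in the fixture's pockets, one fully home in each, push the red plunger right down to its stop and keep it there for about two seconds, and let it rise. Finally stand those three tested housings upright on the floor of the white tray; leave the fourth housing where it lies and do not disturb the jar standing among them.

Things in the scene. Friction and masses are not known exactly. Their poses are not given: they have to be found in the camera images.
- housing1_mid (a point): blue plastic connector housing 1: base 80 x 40 mm (along its x and y), 22 mm high, with a hood 50 x 30 mm on top, from 22 to 60 mm above the underside; about 90 g, starts upright on the bench. The point is at its centre, half-way up (30 mm above the underside); z up, x along its length. Best gripped across the hood's 30 mm width (its y), about 16 mm above this point. The four housings are alike
- housing2_mid (a point): blue plastic connector housing 2: base 80 x 40 mm (along its x and y), 22 mm high, with a hood 50 x 30 mm on top, from 22 to 60 mm above the underside; about 90 g, starts upright on the bench. The point is at its centre, half-way up (30 mm above the underside); z up, x along its length. Best gripped across the hood's 30 mm width (its y), about 16 mm above this point. The four housings are alike
- housing3_mid (a point): blue plastic connector housing 3: base 80 x 40 mm (along its x and y), 22 mm high, with a hood 50 x 30 mm on top, from 22 to 60 mm above the underside; about 90 g, starts upright on the bench. The point is at its centre, half-way up (30 mm above the underside); z up, x along its length. Best gripped across the hood's 30 mm width (its y), about 16 mm above this point. The four housings are alike
- housing4_mid (a point): blue plastic connector housing 4: base 80 x 40 mm (along its x and y), 22 mm high, with a hood 50 x 30 mm on top, from 22 to 60 mm above the underside; about 90 g, starts upright on the bench. The point is at its centre, half-way up (30 mm above the underside); z up, x along its length. Best gripped across the hood's 30 mm width (its y), about 16 mm above this point. The four housings are alike
- plug1_mid (a point): yellow blanking plug 1 (one to three plugs are present; each starts in a pocket of the fixture): base 80 x 40 x 22 mm with a grip ridge 64 x 20 mm on top, from 22 to 60 mm above the underside; about 90 g. The point is at its centre, half-way up (30 mm above the underside); z up, x along its length. Best gripped across the ridge's 20 mm width (its y), about 16 mm above this point
- plug2_mid (a point): yellow blanking plug 2 (one to three plugs are present; each starts in a pocket of the fixture): base 80 x 40 x 22 mm with a grip ridge 64 x 20 mm on top, from 22 to 60 mm above the underside; about 90 g. The point is at its centre, half-way up (30 mm above the underside); z up, x along its length. Best gripped across the ridge's 20 mm width (its y), about 16 mm above this point
- plug3_mid (a point): yellow blanking plug 3 (one to three plugs are present; each starts in a pocket of the fixture): base 80 x 40 x 22 mm with a grip ridge 64 x 20 mm on top, from 22 to 60 mm above the underside; about 90 g. The point is at its centre, half-way up (30 mm above the underside); z up, x along its length. Best gripped across the ridge's 20 mm width (its y), about 16 mm above this point
- bay1 (a point): pocket 1 of the dark steel and aluminium test fixture (fixed; 150 x 380 mm): centre of the pocket's floor, 25 mm above the bench. The pocket is 90 mm along x by 50 mm along y and 12 mm deep (rim 37 mm above the bench), for one housing or plug, long side along x, either way round. The three pockets lie in a row along y, 85 mm apart; axes are the fixture's, z up
- bay2 (a point): pocket 2 of the dark steel and aluminium test fixture (fixed; 150 x 380 mm): centre of the pocket's floor, 25 mm above the bench. The pocket is 90 mm along x by 50 mm along y and 12 mm deep (rim 37 mm above the bench), for one housing or plug, long side along x, either way round. The three pockets lie in a row along y, 85 mm apart; axes are the fixture's, z up
- bay3 (a point): pocket 3 of the dark steel and aluminium test fixture (fixed; 150 x 380 mm): centre of the pocket's floor, 25 mm above the bench. The pocket is 90 mm along x by 50 mm along y and 12 mm deep (rim 37 mm above the bench), for one housing or plug, long side along x, either way round. The three pockets lie in a row along y, 85 mm apart; axes are the fixture's, z up
- plunger_top (a point): centre of the flat top of the fixture's red palm plunger, a round head of 52 mm diameter beside pocket 3 (105 mm from it along the fixture's -y); 108 mm above the bench when up; the point moves with the head
- plunger (a joint): plunger travel in m: 0 when up, 0.022 fully down at its stop; it springs back. The spring takes about 4 N at the start and 12 N at the stop
- tray_in (a point): white tray (fixed), open on top: centre of its inner floor, 5 mm above the bench. Inside 270 mm along x by 114 mm along y, walls 5 mm thick, rim 25 mm above the bench; room for three housings side by side along x with their long sides along y, 85 mm apart
- bin_in (a point): grey open bin for plugs (fixed): centre of its inner floor, 5 mm above the bench. Inside 190 mm along x by 130 mm along y, walls 5 mm thick, rim 55 mm above the bench. It and the tray may change sides
- jar: small jar with black lid, 46 mm diameter, 55 mm high, standing among the housings, not part of the job; origin at the centre of its underside
Not all that is in view belongs to the job. Leave any turquoise look-alike of the part that bears plug1_mid alone.

How it is judged:
On the way, in this order (a step that is already met when the one before it is completed fails the run):
1. every yellow plug lies in the bin (x of plug1_mid in the frame of bin_in between -0.095 and 0.095 m and y of plug1_mid in the frame of bin_in between -0.065 and 0.065 m and z of plug1_mid in the frame of bin_in between 0 and 0.1 m and x of plug2_mid in the frame of bin_in between -0.095 and 0.095 m and y of plug2_mid in the frame of bin_in between -0.065 and 0.065 m and z of plug2_mid in the frame of bin_in between 0 and 0.1 m and x of plug3_mid in the frame of bin_in between -0.095 and 0.095 m and y of plug3_mid in the frame of bin_in between -0.065 and 0.065 m and z of plug3_mid in the frame of bin_in between 0 and 0.1 m), for 0.2 s.
2. three housings sit upright and fully home, one in each pocket, the plunger up (((((horizontal distance between housing2_mid and bay1 below 0.012 m or horizontal distance between housing2_mid and bay2 below 0.012 m or horizontal distance between housing2_mid and bay3 below 0.012 m) and z of housing2_mid in the frame of bay1 below 0.036 m and angle between housing2_mid's own z axis and vertical below 0.15 rad) and ((horizontal distance between housing3_mid and bay1 below 0.012 m or horizontal distance between housing3_mid and bay2 below 0.012 m or horizontal distance between housing3_mid and bay3 below 0.012 m) and z of housing3_mid in the frame of bay1 below 0.036 m and angle between housing3_mid's own z axis and vertical below 0.15 rad) and ((horizontal distance between housing4_mid and bay1 below 0.012 m or horizontal distance between housing4_mid and bay2 below 0.012 m or horizontal distance between housing4_mid and bay3 below 0.012 m) and z of housing4_mid in the frame of bay1 below 0.036 m and angle between housing4_mid's own z axis and vertical below 0.15 rad)) or (((horizontal distance between housing1_mid and bay1 below 0.012 m or horizontal distance between housing1_mid and bay2 below 0.012 m or horizontal distance between housing1_mid and bay3 below 0.012 m) and z of housing1_mid in the frame of bay1 below 0.036 m and angle between housing1_mid's own z axis and vertical below 0.15 rad) and ((horizontal distance between housing3_mid and bay1 below 0.012 m or horizontal distance between housing3_mid and bay2 below 0.012 m or horizontal distance between housing3_mid and bay3 below 0.012 m) and z of housing3_mid in the frame of bay1 below 0.036 m and angle between housing3_mid's own z axis and vertical below 0.15 rad) and ((horizontal distance between housing4_mid and bay1 below 0.012 m or horizontal distance between housing4_mid and bay2 below 0.012 m or horizontal distance between housing4_mid and bay3 below 0.012 m) and z of housing4_mid in the frame of bay1 below 0.036 m and angle between housing4_mid's own z axis and vertical below 0.15 rad)) or (((horizontal distance between housing1_mid and bay1 below 0.012 m or horizontal distance between housing1_mid and bay2 below 0.012 m or horizontal distance between housing1_mid and bay3 below 0.012 m) and z of housing1_mid in the frame of bay1 below 0.036 m and angle between housing1_mid's own z axis and vertical below 0.15 rad) and ((horizontal distance between housing2_mid and bay1 below 0.012 m or horizontal distance between housing2_mid and bay2 below 0.012 m or horizontal distance between housing2_mid and bay3 below 0.012 m) and z of housing2_mid in the frame of bay1 below 0.036 m and angle between housing2_mid's own z axis and vertical below 0.15 rad) and ((horizontal distance between housing4_mid and bay1 below 0.012 m or horizontal distance between housing4_mid and bay2 below 0.012 m or horizontal distance between housing4_mid and bay3 below 0.012 m) and z of housing4_mid in the frame of bay1 below 0.036 m and angle between housing4_mid's own z axis and vertical below 0.15 rad)) or (((horizontal distance between housing1_mid and bay1 below 0.012 m or horizontal distance between housing1_mid and bay2 below 0.012 m or horizontal distance between housing1_mid and bay3 below 0.012 m) and z of housing1_mid in the frame of bay1 below 0.036 m and angle between housing1_mid's own z axis and vertical below 0.15 rad) and ((horizontal distance between housing2_mid and bay1 below 0.012 m or horizontal distance between housing2_mid and bay2 below 0.012 m or horizontal distance between housing2_mid and bay3 below 0.012 m) and z of housing2_mid in the frame of bay1 below 0.036 m and angle between housing2_mid's own z axis and vertical below 0.15 rad) and ((horizontal distance between housing3_mid and bay1 below 0.012 m or horizontal distance between housing3_mid and bay2 below 0.012 m or horizontal distance between housing3_mid and bay3 below 0.012 m) and z of housing3_mid in the frame of bay1 below 0.036 m and angle between housing3_mid's own z axis and vertical below 0.15 rad))) and value of joint plunger below 0.004 m), for 0.2 s.
3. the plunger is kept at its stop (over 20 mm of 22 mm) for 1 s with the three housings in the pockets (((((horizontal distance between housing2_mid and bay1 below 0.012 m or horizontal distance between housing2_mid and bay2 below 0.012 m or horizontal distance between housing2_mid and bay3 below 0.012 m) and z of housing2_mid in the frame of bay1 below 0.036 m and angle between housing2_mid's own z axis and vertical below 0.15 rad) and ((horizontal distance between housing3_mid and bay1 below 0.012 m or horizontal distance between housing3_mid and bay2 below 0.012 m or horizontal distance between housing3_mid and bay3 below 0.012 m) and z of housing3_mid in the frame of bay1 below 0.036 m and angle between housing3_mid's own z axis and vertical below 0.15 rad) and ((horizontal distance between housing4_mid and bay1 below 0.012 m or horizontal distance between housing4_mid and bay2 below 0.012 m or horizontal distance between housing4_mid and bay3 below 0.012 m) and z of housing4_mid in the frame of bay1 below 0.036 m and angle between housing4_mid's own z axis and vertical below 0.15 rad)) or (((horizontal distance between housing1_mid and bay1 below 0.012 m or horizontal distance between housing1_mid and bay2 below 0.012 m or horizontal distance between housing1_mid and bay3 below 0.012 m) and z of housing1_mid in the frame of bay1 below 0.036 m and angle between housing1_mid's own z axis and vertical below 0.15 rad) and ((horizontal distance between housing3_mid and bay1 below 0.012 m or horizontal distance between housing3_mid and bay2 below 0.012 m or horizontal distance between housing3_mid and bay3 below 0.012 m) and z of housing3_mid in the frame of bay1 below 0.036 m and angle between housing3_mid's own z axis and vertical below 0.15 rad) and ((horizontal distance between housing4_mid and bay1 below 0.012 m or horizontal distance between housing4_mid and bay2 below 0.012 m or horizontal distance between housing4_mid and bay3 below 0.012 m) and z of housing4_mid in the frame of bay1 below 0.036 m and angle between housing4_mid's own z axis and vertical below 0.15 rad)) or (((horizontal distance between housing1_mid and bay1 below 0.012 m or horizontal distance between housing1_mid and bay2 below 0.012 m or horizontal distance between housing1_mid and bay3 below 0.012 m) and z of housing1_mid in the frame of bay1 below 0.036 m and angle between housing1_mid's own z axis and vertical below 0.15 rad) and ((horizontal distance between housing2_mid and bay1 below 0.012 m or horizontal distance between housing2_mid and bay2 below 0.012 m or horizontal distance between housing2_mid and bay3 below 0.012 m) and z of housing2_mid in the frame of bay1 below 0.036 m and angle between housing2_mid's own z axis and vertical below 0.15 rad) and ((horizontal distance between housing4_mid and bay1 below 0.012 m or horizontal distance between housing4_mid and bay2 below 0.012 m or horizontal distance between housing4_mid and bay3 below 0.012 m) and z of housing4_mid in the frame of bay1 below 0.036 m and angle between housing4_mid's own z axis and vertical below 0.15 rad)) or (((horizontal distance between housing1_mid and bay1 below 0.012 m or horizontal distance between housing1_mid and bay2 below 0.012 m or horizontal distance between housing1_mid and bay3 below 0.012 m) and z of housing1_mid in the frame of bay1 below 0.036 m and angle between housing1_mid's own z axis and vertical below 0.15 rad) and ((horizontal distance between housing2_mid and bay1 below 0.012 m or horizontal distance between housing2_mid and bay2 below 0.012 m or horizontal distance between housing2_mid and bay3 below 0.012 m) and z of housing2_mid in the frame of bay1 below 0.036 m and angle between housing2_mid's own z axis and vertical below 0.15 rad) and ((horizontal distance between housing3_mid and bay1 below 0.012 m or horizontal distance between housing3_mid and bay2 below 0.012 m or horizontal distance between housing3_mid and bay3 below 0.012 m) and z of housing3_mid in the frame of bay1 below 0.036 m and angle between housing3_mid's own z axis and vertical below 0.15 rad))) and value of joint plunger above 0.02 m), for 1 s.
4. the plunger has risen again (value of joint plunger below 0.004 m), for 0.1 s.
At the end, for the whole second after the job is handed in: Three housings stand upright (within 0.15 rad) on the tray's floor inside its walls, the fourth stands within 100 mm of where it was at the start, every plug is in the bin, and the plunger is up (all of step 1 and (((x of housing2_mid in the frame of tray_in between -0.12 and 0.12 m and y of housing2_mid in the frame of tray_in between -0.045 and 0.045 m and z of housing2_mid in the frame of tray_in between 0.02 and 0.037 m and angle between housing2_mid's own z axis and vertical below 0.15 rad) and (x of housing3_mid in the frame of tray_in between -0.12 and 0.12 m and y of housing3_mid in the frame of tray_in between -0.045 and 0.045 m and z of housing3_mid in the frame of tray_in between 0.02 and 0.037 m and angle between housing3_mid's own z axis and vertical below 0.15 rad) and (x of housing4_mid in the frame of tray_in between -0.12 and 0.12 m and y of housing4_mid in the frame of tray_in between -0.045 and 0.045 m and z of housing4_mid in the frame of tray_in between 0.02 and 0.037 m and angle between housing4_mid's own z axis and vertical below 0.15 rad) and distance of housing1_mid from where it was at the start of the episode below 0.1 m and angle between housing1_mid's own z axis and vertical below 0.15 rad) or ((x of housing1_mid in the frame of tray_in between -0.12 and 0.12 m and y of housing1_mid in the frame of tray_in between -0.045 and 0.045 m and z of housing1_mid in the frame of tray_in between 0.02 and 0.037 m and angle between housing1_mid's own z axis and vertical below 0.15 rad) and (x of housing3_mid in the frame of tray_in between -0.12 and 0.12 m and y of housing3_mid in the frame of tray_in between -0.045 and 0.045 m and z of housing3_mid in the frame of tray_in between 0.02 and 0.037 m and angle between housing3_mid's own z axis and vertical below 0.15 rad) and (x of housing4_mid in the frame of tray_in between -0.12 and 0.12 m and y of housing4_mid in the frame of tray_in between -0.045 and 0.045 m and z of housing4_mid in the frame of tray_in between 0.02 and 0.037 m and angle between housing4_mid's own z axis and vertical below 0.15 rad) and distance of housing2_mid from where it was at the start of the episode below 0.1 m and angle between housing2_mid's own z axis and vertical below 0.15 rad) or ((x of housing1_mid in the frame of tray_in between -0.12 and 0.12 m and y of housing1_mid in the frame of tray_in between -0.045 and 0.045 m and z of housing1_mid in the frame of tray_in between 0.02 and 0.037 m and angle between housing1_mid's own z axis and vertical below 0.15 rad) and (x of housing2_mid in the frame of tray_in between -0.12 and 0.12 m and y of housing2_mid in the frame of tray_in between -0.045 and 0.045 m and z of housing2_mid in the frame of tray_in between 0.02 and 0.037 m and angle between housing2_mid's own z axis and vertical below 0.15 rad) and (x of housing4_mid in the frame of tray_in between -0.12 and 0.12 m and y of housing4_mid in the frame of tray_in between -0.045 and 0.045 m and z of housing4_mid in the frame of tray_in between 0.02 and 0.037 m and angle between housing4_mid's own z axis and vertical below 0.15 rad) and distance of housing3_mid from where it was at the start of the episode below 0.1 m and angle between housing3_mid's own z axis and vertical below 0.15 rad) or ((x of housing1_mid in the frame of tray_in between -0.12 and 0.12 m and y of housing1_mid in the frame of tray_in between -0.045 and 0.045 m and z of housing1_mid in the frame of tray_in between 0.02 and 0.037 m and angle between housing1_mid's own z axis and vertical below 0.15 rad) and (x of housing2_mid in the frame of tray_in between -0.12 and 0.12 m and y of housing2_mid in the frame of tray_in between -0.045 and 0.045 m and z of housing2_mid in the frame of tray_in between 0.02 and 0.037 m and angle between housing2_mid's own z axis and vertical below 0.15 rad) and (x of housing3_mid in the frame of tray_in between -0.12 and 0.12 m and y of housing3_mid in the frame of tray_in between -0.045 and 0.045 m and z of housing3_mid in the frame of tray_in between 0.02 and 0.037 m and angle between housing3_mid's own z axis and vertical below 0.15 rad) and distance of housing4_mid from where it was at the start of the episode below 0.1 m and angle between housing4_mid's own z axis and vertical below 0.15 rad)) and value of joint plunger below 0.004 m); the robot touches nothing.
It fails at once if the jar is pushed more than 40 mm aside (distance of jar from where it was at the start of the episode above 0.04 m).
Of plug1, plug2, plug3 only 1 to 3 are there at a start; the rules pass over those that are not, and their reading is None.
At some moment in a run one of housing1, housing2, housing3, housing4 may be knocked a few centimetres aside while the robot is not near it.
It also fails if it takes over 210 s, if anything falls off the work surface, if the arm or the gripper's body presses on something with over 40 N, if the wrist force passes 120 N, or if a joint passes its speed limit or range.

## Working session

There is one attempt and no reset: what is moved stays moved. The work goes in short steps, each a Python script; the robot and the scene stay as the last script left them, time stands still between calls to the robot, and variables do not carry over. Pictures are saved under pics/ and viewed, and the job is handed in when it is done.

```bash
ls; mkdir -p pics; python3 - <<'E'
from bench import *
import cv2,numpy as np
for n in ("scene","top"):
    d=get_image(n); cv2.imwrite(f"pics/{n}0.png",cv2.resize(d["frame"],(800,600),interpolation=cv2.INTER_CUBIC)); np.savez(f"{n}0.npz",**d); print(n,d["camera_matrix"],d["view"],d.keys())
print(state())
E
```

```text
pics
scene [[482.58274518   0.         256.4428582 ]
 [  0.         482.58274518 191.6751513 ]
 [  0.           0.           1.        ]] [[-7.62338323e-01  6.47177597e-01  1.19975437e-03  4.31654466e-01]
 [-4.77971741e-01 -5.64271385e-01  6.73157351e-01  1.98557462e-01]
 [ 4.36329344e-01  5.12600198e-01  7.39498304e-01 -1.73505383e+00]
 [ 0.00000000e+00  0.00000000e+00  0.00000000e+00  1.00000000e+00]] dict_keys(['frame', 'depth', 'camera_matrix', 'view'])
top [[361.8010472    0.         259.78654982]
 [  0.         361.8010472  192.51174434]
 [  0.           0.           1.        ]] [[-0.02489095 -0.99966242  0.00744848  0.01967577]
 [ 0.99088639 -0.02368442  0.13260168 -0.55929016]
 [-0.1323805   0.01068118  0.99114142 -1.0011355 ]
 [ 0.          0.          0.          1.        ]] dict_keys(['frame', 'depth', 'camera_matrix', 'view'])
{'time': 0.1, 'joint_pos': array([ 1.13131770e+00,  9.17672331e-02,  1.23176223e+00, -4.56871585e-06,
        1.81975609e+00, -5.66756168e-02]), 'dq': array([ 0.0007192 , -0.00277865, -0.00327423, -0.00051407,  0.00066291,
       -0.00070757]), 'joint_torque': array([ 1.82881897e-03, -4.47858059e+01, -4.07569349e+01,  6.98406575e-02,
        2.84571515e-02, -9.15363034e-05]), 'ee_pos': array([0.22400088, 0.55636038, 0.22963153]), 'ee_rot': array([-2.05691220e-04,  1.90235476e-01,  9.81738126e-01, -8.21081442e-04]), 'ft_force': array([ 0.027965  , -0.34289969,  1.11642259]), 'moment': array([-0.01496101, -0.01135312, -0.00518724]), 'finger_gap': 0.08773280996967493}
```

View pics/top0.png

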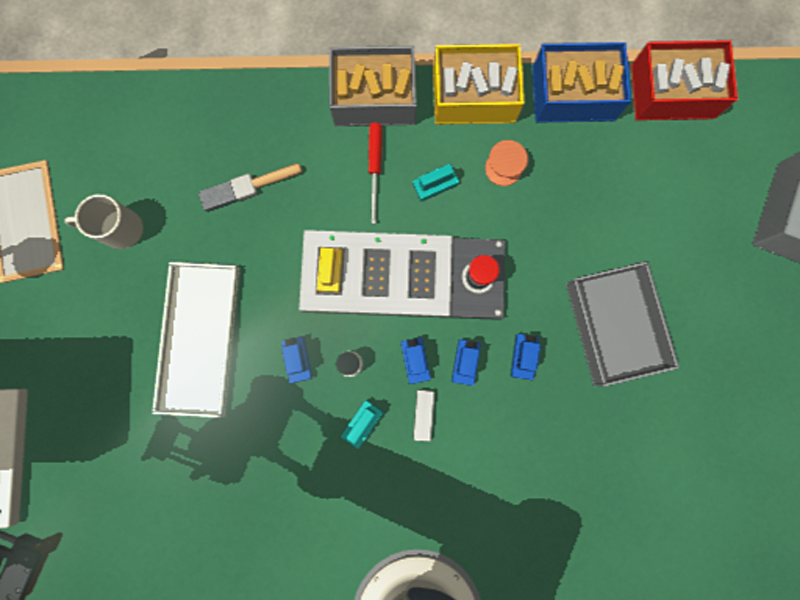

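View pics/scene0.png

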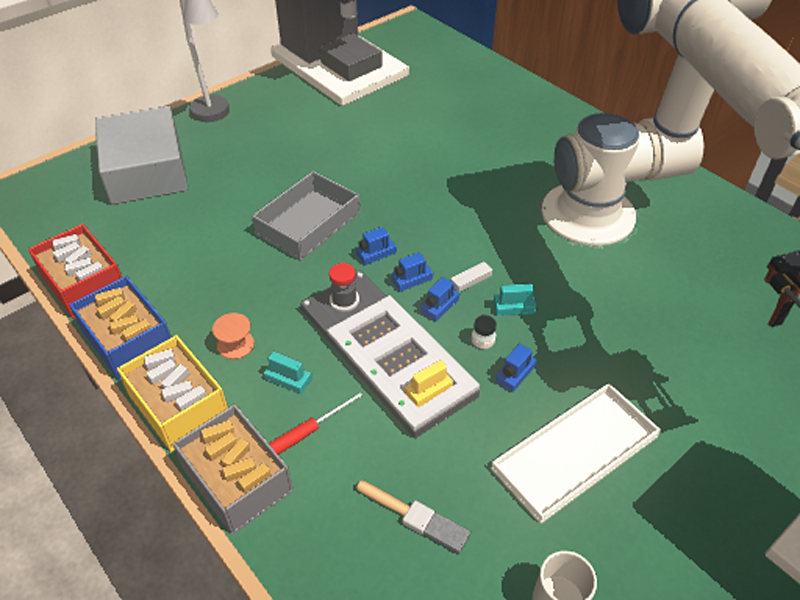

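```bash
cat > h.py <<'E'
import numpy as np, cv2
from bench import *
def cloud(d):
    K=d["camera_matrix"];V=d["view"];z=d["depth"];h,w=z.shape
    u,v=np.meshgrid(np.arange(w),np.arange(h))
    pc=np.stack([(u-K[0,2])/K[0,0]*z,-(v-K[1,2])/K[1,1]*z,-z],-1)
    R=V[:3,:3];t=V[:3,3]
    P=(pc-t)@R
    P[z==0]=np.nan
    return P
def px(d,P):
    c=d["view"][:3,:3]@np.asarray(P)+d["view"][:3,3];K=d["camera_matrix"]
    return K[0,0]*c[0]/-c[2]+K[0,2],K[1,1]*-c[1]/-c[2]+K[1,2]
def hsv(d): return cv2.cvtColor(d["frame"],cv2.COLOR_BGR2HSV)
RNG=dict(blue=((105,150,60),(125,255,255)),yellow=((24,150,80),(34,255,255)),red=((0,170,120),(6,255,255)))
def blobs(d,col,minn=60):
    m=cv2.inRange(hsv(d),*[np.array(x) for x in RNG[col]])
    n,l,s,c=cv2.connectedComponentsWithStats(m,connectivity=8)
    P=cloud(d)
    return [(P[l==i],c[i],s[i]) for i in range(1,n) if s[i,4]>=minn]
E
python3 - <<'E'
from h import *
for n in ("top","scene"):
    d=np.load(n+"0.npz")
    for col in ("blue","yellow","red"):
        for P,c,s in blobs(d,col):
            P=P[~np.isnan(P).any(1)]
            ext=(P[:,0]<.75)
            if P[:,0].mean()>.75: continue
            for lo,hi in ((.018,.027),(.042,.05),(.055,.066),(.08,.09),(.1,.115)):
                Q=P[(P[:,2]>lo)&(P[:,2]<hi)]
                if len(Q)<15: continue
                r=cv2.minAreaRect(Q[:,:2].astype(np.float32)*1000)
                print(n,col,c.round(),s[4],lo,len(Q),np.round(Q[:,2].mean(),4),np.round(Q[:,:2].mean(0),4),np.round(r[0],1),np.round(r[1],1),round(r[2],1))
d=np.load("top0.npz");f=d["frame"]
cv2.imwrite("pics/c1.png",cv2.resize(f[140:260,170:370],(800,480),interpolation=cv2.INTER_CUBIC))
E
```

```text
top blue [336. 229.] 395 0.018 137 0.0217 [ 0.4447 -0.2019] [ 453.1 -210. ] [40.7 78.5] 78.8
top blue [336. 229.] 395 0.055 190 0.0593 [ 0.4535 -0.2097] [ 453.5 -210.4] [30.4 49.3] 78.6
top blue [266. 231.] 342 0.018 132 0.0218 [ 0.4429 -0.0084] [451.7  -7.6] [78.  38.3] 10.2
top blue [266. 231.] 342 0.055 190 0.0597 [ 0.4516 -0.0072] [451.7  -7.2] [49.3 29.4] 9.9
top blue [298. 232.] 365 0.018 134 0.0216 [ 0.4381 -0.0946] [ 446.3 -101.2] [39.8 79.2] 77.7
top blue [298. 232.] 365 0.055 192 0.0595 [ 0.4461 -0.1005] [ 446.1 -100.9] [29.9 49.4] 78.2
top blue [189. 234.] 196 0.018 64 0.022 [0.4272 0.2049] [426.9 205.5] [14.6 37.2] 12.8
top blue [189. 234.] 196 0.055 127 0.0597 [0.4561 0.2094] [458.5 210.5] [47.1 25.9] 6.1
top yellow [208. 173.] 235 0.042 73 0.0463 [0.6021 0.1535] [621.4 148.8] [37.4 77.1] 89.7
top yellow [208. 173.] 235 0.08 153 0.0844 [0.6204 0.1468] [620.7 147.3] [19.8 60.6] 84.5
top red [309. 172.] 276 0.1 273 0.107 [ 0.6019 -0.128 ] [ 602.7 -128.4] [47.7 50.9] 43.7
scene blue [241. 157.] 313 0.018 82 0.0225 [ 0.4608 -0.1995] [ 458.  -206.4] [35.6 79.3] 79.3
scene blu
[... 208 characters left out ...]
018 75 0.0222 [ 0.455  -0.0892] [452.2 -90. ] [22.7 78.1] 83.3
scene blue [265. 173.] 307 0.042 23 0.0456 [ 0.4544 -0.09  ] [451.4 -89.5] [10.8 46.2] 87.9
scene blue [265. 173.] 307 0.055 101 0.06 [ 0.4513 -0.1013] [ 450.4 -103.4] [30.7 47.3] 79.2
scene blue [283. 189.] 253 0.018 67 0.0228 [0.4594 0.0062] [454.5   4.3] [75.3 22.7] 3.0
scene blue [283. 189.] 253 0.055 110 0.0602 [ 0.4565 -0.007 ] [454.9  -7.9] [49.7 29.9] 11.5
scene blue [333. 233.] 271 0.018 69 0.0223 [0.4652 0.2251] [459.1 223.3] [78.6 18.6] 4.3
scene blue [333. 233.] 271 0.055 136 0.0602 [0.4634 0.2115] [463.6 211. ] [52.3 29.4] 12.5
scene red [219. 175.] 177 0.1 167 0.108 [ 0.6085 -0.126 ] [ 609.3 -126.2] [51.2 45.5] 53.3
```

View pics/c1.png

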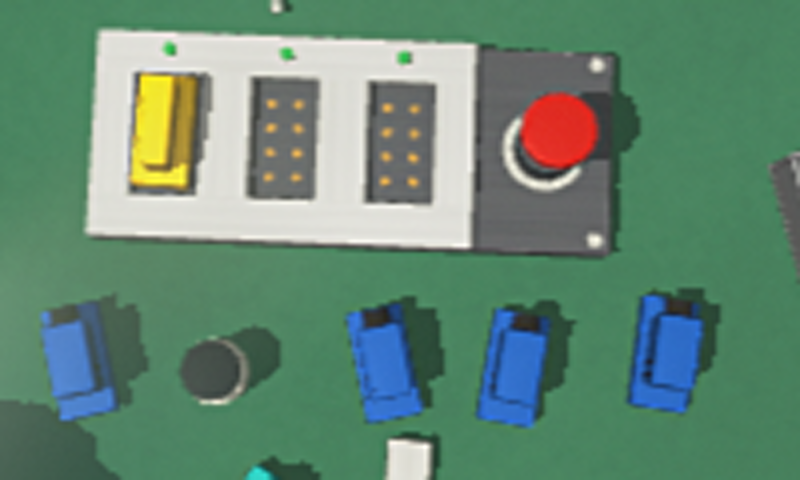

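```bash
python3 - <<'E'
from h import *
for n in ("top","scene"):
    d=np.load(n+"0.npz");P=cloud(d);H=hsv(d)
    x,y,z=P[...,0],P[...,1],P[...,2]
    def rep(name,m):
        m=m.astype(np.uint8);nn,l,s,c=cv2.connectedComponentsWithStats(m)
        i=1+np.argmax(s[1:,4]);Q=P[l==i][:,:2].astype(np.float32)*1000
        r=cv2.minAreaRect(Q);print(n,name,len(Q),np.round(r[0],1),np.round(r[1],1),round(r[2],1), 'z',P[l==i][:,2].mean().round(4))
    rep("fix",(z>.03)&(z<.043)&(x>.5)&(x<.75)&(abs(y+.02)<.3))
    rep("trayrim",(z>.015)&(z<.035)&(x>.2)&(x<.75)&(y>.28)&(y<.6))
    rep("trayfloor",(z>.002)&(z<.012)&(H[...,2]>150)&(H[...,1]<60)&(x>.2)&(x<.75)&(y>.28)&(y<.6))
    rep("binrim",(z>.047)&(z<.065)&(x>.3)&(x<.75)&(y<-.25)&(y>-.7))
    # bays: dark pixels within plate
    for k,(bx,by) in enumerate(((.61,.147),(.61,.062),(.61,-.023))):
        m=(abs(x-bx)<.06)&(abs(y-by)<.042)&(z>.018)&(z<.031)
        if m.sum()>20: rep(f"bay{k+1}floor",m)
    m=(H[...,2]<60)&(abs(x-.44)<.05)&(abs(y-.12)<.05)&(z>.048)
    if m.sum()>10: rep("jar",m)
E
```

```text
top fix 3320 [615.3  61.9] [276.  151.3] 86.4 z 0.0366
top trayrim 708 [502.3 397.4] [126.7 280. ] 85.7 z 0.0231
top trayfloor 3257 [502.8 399.8] [110.1 270.8] 85.0 z 0.0054
top binrim 543 [ 508.8 -387.2] [200.1 142.6] 12.1 z 0.0529
top bay1floor 83 [621.1 146.3] [47.3 89.1] 84.3 z 0.0251
top bay2floor 519 [616.1  61.9] [49.6 89.2] 86.5 z 0.0248
top bay3floor 518 [611.1 -23.4] [49.9 89.1] 87.1 z 0.0245
scene fix 2800 [618.5  59. ] [279.9 152.5] 86.5 z 0.0372
scene trayrim 799 [504.3 395.3] [126.4 283.3] 85.4 z 0.023
scene trayfloor 3237 [497.7 392.2] [112.4 267.4] 85.8 z 0.0057
scene binrim 403 [ 513.6 -388.5] [206.3 148. ] 12.1 z 0.0531
scene bay1floor 5 [659.1 117.9] [3.7 7. ] 13.4 z 0.0275
scene bay2floor 371 [613.4  55. ] [48.1 88.4] 85.7 z 0.0257
scene bay3floor 331 [608.1 -30.9] [47.8 88.2] 89.1 z 0.0256
scene jar 78 [453.8 114.3] [36.7 36.4] 45.0 z 0.0545
```

```bash
cat >> h.py <<'E'
import math
D=math.radians
OFF=np.array([.002,0.])
FY=D(-3.4)
BAY={1:(.621,.1465),2:(.616,.0619),3:(.611,-.0232)}
PL=(.6038,-.1282)
TRAY=(.5025,.3975);TY=D(-4.4)
BIN=(.5088,-.3872);BY=D(12.1)
SAFE=.2
def quat(a): return [0,math.cos(a/2),math.sin(a/2),0]
def best(p,a):
    q0=state()["joint_pos"];c=[]
    for k in (-1,0,1,2):
        q=inverse_kinematics(list(p),quat(a+k*math.pi))
        if q is not None:
            q=np.array(q)
            if abs(q[5])<2.5: c.append((np.abs(q-q0).max()+.3*abs(q[5]),tuple(q),quat(a+k*math.pi)))
    if not c: raise RuntimeError("noik")
    return min(c,key=lambda t:t[0])
def above(xy,a,z=SAFE):
    p=[xy[0],xy[1],z]; _,q,o=best(p,a); move_to(p,o)
def line(xy,z,s=.15): move_l([xy[0],xy[1],z],s)
def st(m=""):
    s=state();print(m,"t",round(s["time"],1),"gap",round(s["finger_gap"],4),"p",np.round(s["ee_pos"],4),"F",np.round(s["ft_force"],1))
def pick(xy,a,under,z=SAFE):
    xy=np.array(xy)+OFF; above(xy,a,z)
    line(xy,under+.035+.03,.25); line(xy,under+.035,.06)
    close(); st("closed"); line(xy,z,.25); st("lifted")
def place(xy,a,under,z=SAFE,clear=.001):
    xy=np.array(xy)+OFF; above(xy,a,z)
    line(xy,under+.035+.03,.25); line(xy,under+.035+clear,.06); st("down")
    gripper_open(); line(xy,under+.035+.035,.1); line(xy,z,.3); st("placed")
def housings(d=None):
    d=d or get_image("top"); out=[]
    for P,c,s in blobs(d,"blue",40):
        P=P[~np.isnan(P).any(1)]
        if P[:,0].mean()>.75: continue
        zt=np.percentile(P[:,2],95)
        Q=P[(P[:,2]>zt-.006)]
        r=cv2.minAreaRect(Q[:,:2].astype(np.float32)*1000)
        w,h=r[1];a=r[2] if w>h else r[2]+90
        a=(a+90)%180-90
        out.append((r[0][0]/1000,r[0][1]/1000,D(a),zt)); print("H",np.round(r[0],1),np.round(r[1],1),round(a,1),"ztop",round(zt,4))
    return d,out
def save(d,name,x0=0,y0=0,x1=512,y1=384,s=1.5):
    cv2.imwrite(f"pics/{name}.png",cv2.resize(d["frame"][y0:y1,x0:x1],None,fx=s,fy=s,interpolation=cv2.INTER_CUBIC))
E
python3 - <<'E'
from h import *
pick((.6208,.1470),FY,.025)
place(BIN,BY+math.pi/2,.005,clear=.004)
d,h=housings(); save(d,"a1")
E
```

```text
closed t 4.5 gap 0.0199 p [0.6228 0.1469 0.06  ] F [ 0.4 -1.  -0. ]
lifted t 5.2 gap 0.0197 p [0.6224 0.1469 0.1982] F [-1.1 -0.1 -1.6]
down t 8.4 gap 0.0195 p [ 0.5106 -0.3871  0.0436] F [ 0.4  0.7 -0.5]
placed t 10.5 gap 0.0881 p [ 0.5109 -0.3872  0.2   ] F [ 0.3 -0.2 -0.6]
H [ 454.  -210.4] [30. 49.] -11.4 ztop 0.0617
H [451.7  -7.3] [49.3 29.5] 10.0 ztop 0.0623
H [ 446.2 -100.9] [29.9 49.6] -10.9 ztop 0.0613
H [458.5 210.5] [47.  25.8] 6.3 ztop 0.0623
```

View pics/a1.png

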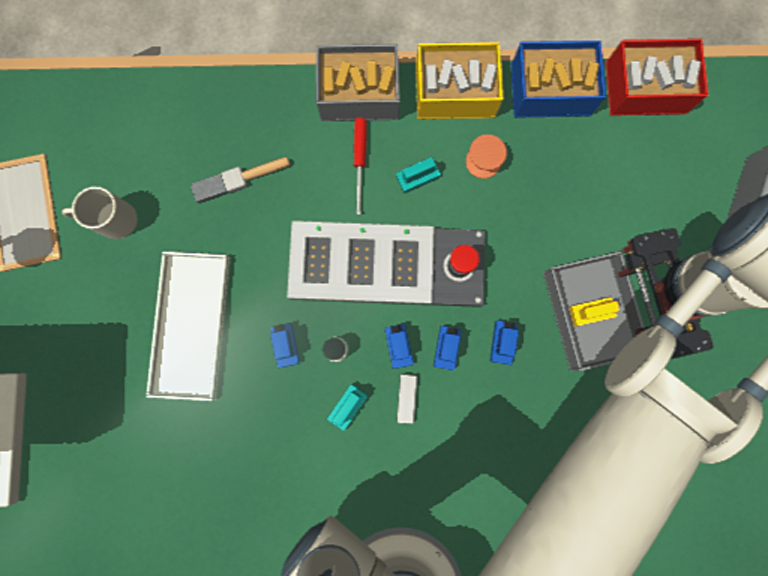

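The plug lies in the bin (about 597,311), all three pockets are empty and the housings have not moved. Next I load the first housing.

```bash
python3 - <<'E'
from h import *
d,h=housings()
t=min(h,key=lambda v:np.hypot(v[0]-.454,v[1]+.21))
pick(t[:2],t[2],0)
place(BAY[3],FY,.025)
above((.45,-.35),0)
d,h=housings(); save(d,"a2",150,120,400,280,3)
E
```

```text
H [ 453.9 -210.5] [30.  49.6] -11.0 ztop 0.0616
H [451.6  -7.2] [49.1 29.4] 9.8 ztop 0.0619
H [ 446.  -100.8] [29.6 49.3] -11.6 ztop 0.0621
H [458.5 210.1] [46.9 25.6] 5.8 ztop 0.0624
closed t 13.8 gap 0.03 p [ 0.4558 -0.2105  0.035 ] F [-0.7 -1.   0.1]
lifted t 14.6 gap 0.0299 p [ 0.4554 -0.2102  0.1982] F [-0.2  1.  -1.5]
down t 16.8 gap 0.0301 p [ 0.6128 -0.0231  0.0604] F [-0.9  0.2 -0.6]
placed t 18.8 gap 0.0873 p [ 0.6132 -0.0232  0.2005] F [-0.6  0.2 -0.7]
H [611.4 -22.5] [29.5 49.5] -5.2 ztop 0.0866
H [451.7  -7.2] [49.2 29.4] 9.5 ztop 0.0627
H [ 446.4 -101.1] [30. 49.] -12.5 ztop 0.0616
H [458.5 210.3] [47. 26.] 5.7 ztop 0.0626
```

View pics/a2.png

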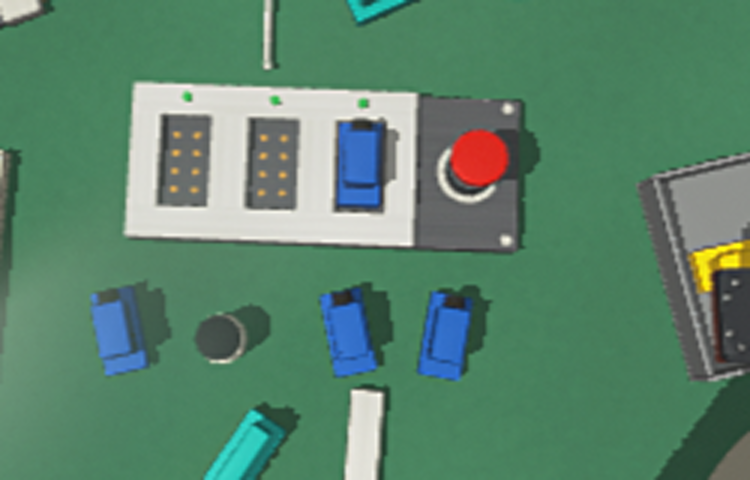

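The housing sits home in pocket 3 (crop 360,165, top at about 85 mm). Now the other two, with a fresh look before each pick.

```bash
python3 - <<'E'
from h import *
for g,b in (((.446,-.101),2),((.4517,-.0073),1)):
    d,h=housings()
    t=min(h,key=lambda v:np.hypot(v[0]-g[0],v[1]-g[1]))
    if np.hypot(t[0]-g[0],t[1]-g[1])>.02 or abs(t[3]-.062)>.004: print("check",t); break
    pick(t[:2],t[2],0); place(BAY[b],FY,.025); above((.45,-.33),0)
d,h=housings(); save(d,"a3",150,120,400,280,3)
E
```

```text
H [610.7 -22.9] [30.3 49.8] -5.3 ztop 0.0868
H [451.7  -7.2] [49.3 29.5] 9.5 ztop 0.0619
H [ 446.4 -100.9] [29.7 48.9] -12.7 ztop 0.0624
H [458.6 210.2] [46.4 26.1] 6.0 ztop 0.0626
closed t 23.5 gap 0.0301 p [ 0.4484 -0.101   0.035 ] F [ 0.2 -0.6  0.4]
lifted t 24.3 gap 0.0302 p [ 0.4479 -0.1007  0.1983] F [ 0.4 -0.9 -1.3]
down t 26.5 gap 0.0298 p [0.6177 0.062  0.0604] F [ 0.  -0.3 -0.5]
placed t 28.5 gap 0.0883 p [0.6182 0.0619 0.2006] F [-0.2  0.2 -0.9]
H [616.2  62.4] [27.8 48.3] -0.8 ztop 0.087
H [611.4 -21.8] [30.4 48.6] -1.6 ztop 0.0868
H [451.6  -7.2] [49.1 29.3] 9.5 ztop 0.0621
H [458.5 210.1] [47.1 26.2] 4.5 ztop 0.0619
closed t 33.6 gap 0.0298 p [ 0.4536 -0.0072  0.035 ] F [-0.8  0.4 -0.4]
lifted t 34.4 gap 0.0298 p [ 0.4531 -0.0071  0.1983] F [ 0.5 -0.7 -1.1]
down t 36.5 gap 0.0296 p [0.6228 0.1465 0.0604] F [-0.1 -0.1 -0.8]
placed t 38.5 gap 0.0876 p [0.6232 0.1466 0.2006] F [ 0.1 -0.3 -0.8]
H [620.9 145. ] [27.7 48.6] -0.0 ztop 0.0869
H [616.2  62.4] [27.9 48.3] -1.0 ztop 0.0869
H [611.2 -22. ] [30.4 48.8] -2.5 ztop 0.0867
H [458.6 210.8] [47.3 26.2] 6.6 ztop 0.0625
```

View pics/a3.png

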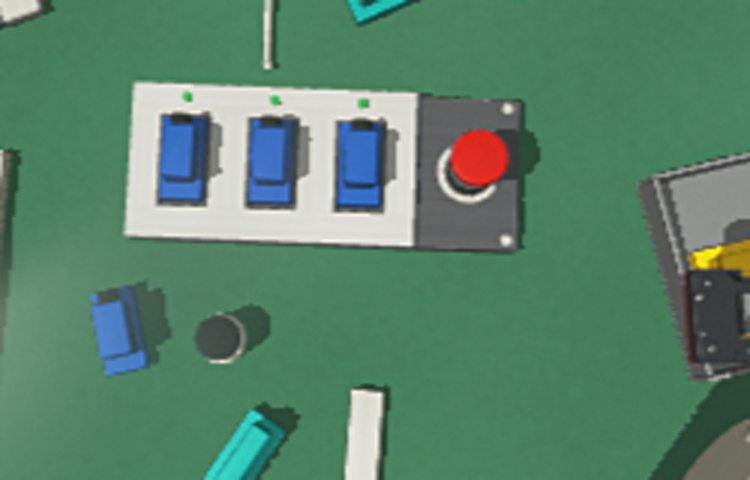

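All three are seated (crop 183, 270 and 360, tops level). Now the plunger.

```bash
python3 - <<'E'
from h import *
xy=np.array(PL)+OFF
above(xy,FY,.2); close()
line(xy,.120,.2); st("near")
line(xy,.104,.05); st("mid")
z=.095; line(xy,z,.04); st()
while z>.089:
    f=np.linalg.norm(state()["ft_force"])
    if f>20: break
    z-=.001; line(xy,z,.02); st(f"{z:.3f}")
hold(2.0); st("held")
d=get_image("scene"); save(d,"p1",170,120,330,240,5)
line(xy,.2,.15); gripper_open(); above((.45,-.33),0)
d=get_image("scene"); save(d,"p2",170,120,330,240,5)
housings()
E
```

```text
near t 43.3 gap 0.0004 p [ 0.6059 -0.1282  0.1209] F [-0.7 -0.4  0.6]
mid t 43.8 gap 0.0002 p [ 0.6073 -0.1286  0.1062] F [ 0.9 -0.5  7.6]
 t 44.1 gap 0.0005 p [ 0.6073 -0.1286  0.0979] F [ 1.1  0.7 11.1]
0.094 t 44.4 gap 0.0005 p [ 0.6074 -0.1286  0.0972] F [-0.4  0.1 10.8]
0.093 t 44.6 gap 0.0002 p [ 0.6074 -0.1286  0.0963] F [-0.8  0.2 11.2]
0.092 t 44.9 gap 0.0005 p [ 0.6074 -0.1286  0.0954] F [-0.7  0.  10.9]
0.091 t 45.1 gap 0.0006 p [ 0.6074 -0.1286  0.0945] F [-1.5 -0.4 11.8]
0.090 t 45.4 gap 0.0006 p [ 0.6074 -0.1286  0.0943] F [-1.9  0.8 14.4]
0.089 t 45.6 gap 0.0004 p [ 0.6075 -0.1286  0.0942] F [-3.   1.2 17.8]
held t 47.6 gap 0.0008 p [ 0.6075 -0.1287  0.0942] F [-4.3  0.5 17.8]
H [620.9 145.7] [27.7 48.2] -1.7 ztop 0.0877
H [616.2  62.3] [27.8 48.5] -1.0 ztop 0.0872
H [611.5 -21.8] [30.5 48.6] -1.6 ztop 0.0867
H [458.7 210.2] [46.8 26.2] 5.0 ztop 0.0626
```

View pics/p1.png

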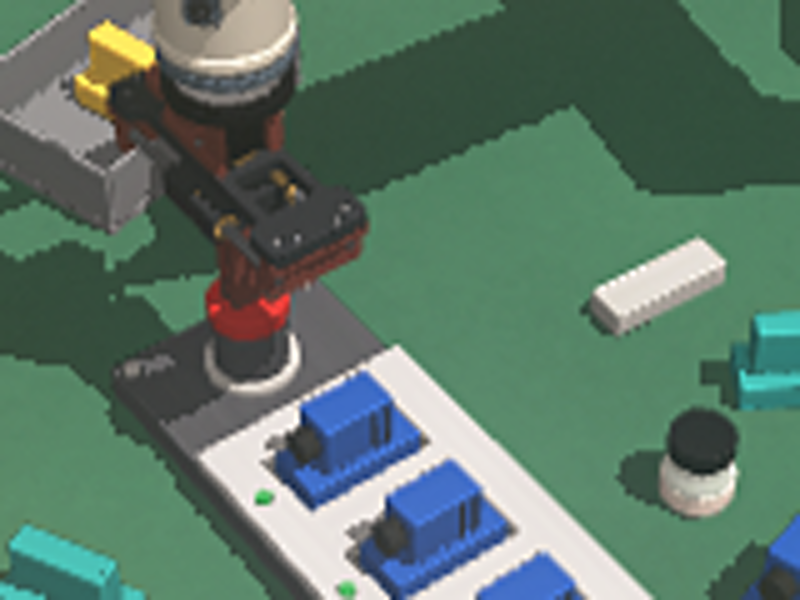

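View pics/p2.png

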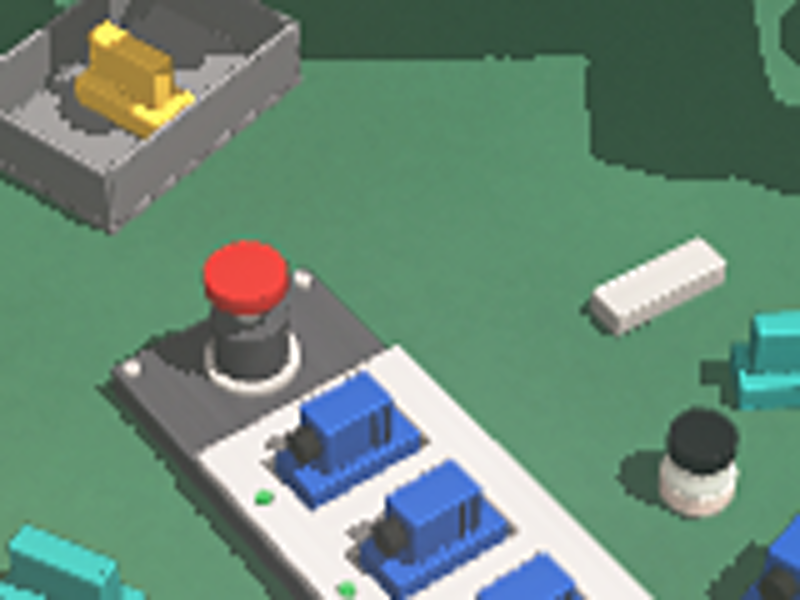

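The plunger was pressed to its stop (tips at 86 mm, force rising past the spring's) and has come back up (red head at crop 245,275). Now I unload to the tray.

```bash
python3 - <<'E'
from h import *
u=np.array([math.cos(TY),math.sin(TY)])
for b,k in ((1,.085),(2,0),(3,-.085)):
    pick(BAY[b],FY,.025); place(np.array(TRAY)+k*u-OFF*.5,TY+math.pi/2,.005)
above((.45,-.33),0)
d,h=housings(); save(d,"f1")
d=get_image("scene"); save(d,"f2")
for x in h:
    r=np.array(x[:2])-TRAY; print(np.round([r@u,r@[-u[1],u[0]],x[3]],4))
E
```

```text
closed t 55.1 gap 0.0298 p [0.623  0.1465 0.06  ] F [ 0.4 -0.2 -0.6]
lifted t 55.8 gap 0.0299 p [0.6226 0.1465 0.1983] F [ 1.  -0.6 -1.1]
down t 58.8 gap 0.0299 p [0.588  0.3908 0.0403] F [-0.7  0.2 -0.2]
placed t 60.8 gap 0.0881 p [0.5883 0.391  0.2001] F [ 0.6 -0.2 -0.2]
closed t 64.3 gap 0.0299 p [0.618  0.0619 0.06  ] F [-0.9 -0.7 -0. ]
lifted t 65.0 gap 0.0299 p [0.6175 0.0619 0.1982] F [-0.1  0.5 -1. ]
down t 67.6 gap 0.0297 p [0.5032 0.3974 0.0404] F [-0.   0.3 -1.4]
placed t 69.7 gap 0.0876 p [0.5035 0.3975 0.2   ] F [ 1.  -0.9 -1.6]
closed t 73.4 gap 0.0299 p [ 0.613  -0.0232  0.06  ] F [ 0.7  0.4 -0.3]
lifted t 74.1 gap 0.0299 p [ 0.6126 -0.0232  0.1982] F [ 0.3 -0.5 -2.2]
down t 77.2 gap 0.0298 p [0.4185 0.4039 0.0405] F [-0.9 -0.3 -0.4]
placed t 79.2 gap 0.0878 p [0.4188 0.4041 0.1999] F [ 0.5 -1.5 -1. ]
H [584.8 389.8] [46.8 26.3] 88.8 ztop 0.0677
H [501.3 397.1] [49.7 29.1] 83.1 ztop 0.0676
H [458.8 211.6] [47.9 28. ] 10.5 ztop 0.062
H [418.2 409.3] [36.5 27.1] 88.6 ztop 0.0681
[ 0.0826 -0.0014  0.0677]
[-0.0012 -0.0005  0.0676]
[-0.0294 -0.1887  0.062 ]
[-0.085   0.0053  0.0681]
```

View pics/f1.png

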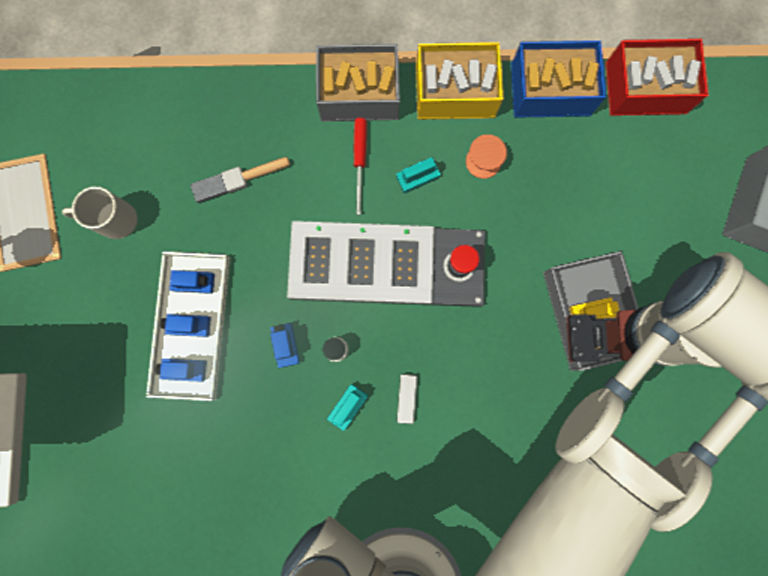

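View pics/f2.png

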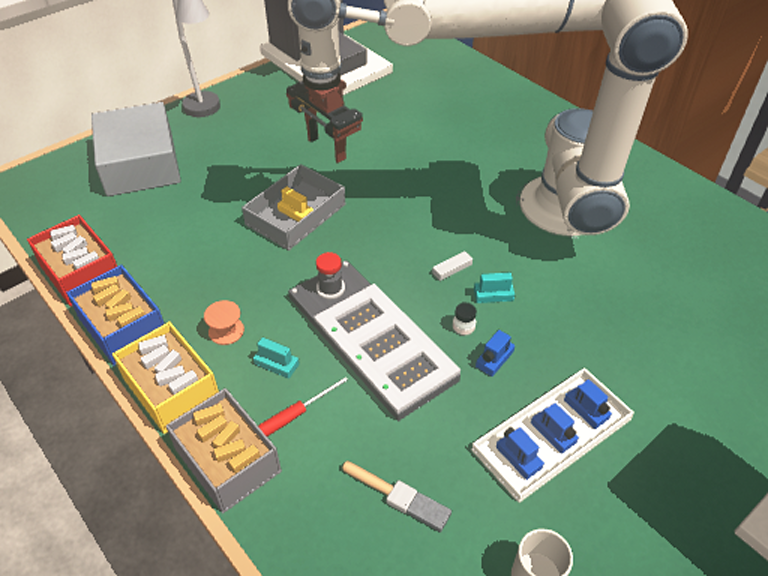

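Three housings stand upright in the tray (182,282 / 187,325 / 182,370). The fourth housing and the jar are in place, the plug is in the bin and the plunger is up.

```bash
python3 -c "
from h import *
st(); job_done()"
```

```text
t 81.9 gap 0.0877 p [ 0.4505 -0.3294  0.2   ] F [ 0.2 -1.  -0.5]
the job is handed in; nothing more can be done
```

The job is handed in at 81.9 s of the 210 s allowed, and my last pictures showed every end condition met; `job_done()` gives no verdict.

- **Plug:** only one yellow plug was present, in pocket 1. It now lies in the grey bin.
- **Housings tested:** the three right-hand housings were set hood up and fully home, one in each pocket.
- **Plunger:** it was pressed to its stop, with the fingertips at 86 mm and the force at 18 N, above the spring's 12 N. It was held there for 2 s and then rose again.
- **Tray:** the three tested housings stand upright on the tray floor, with tops at about 67 mm, near −85, 0 and +85 mm along it.
- **Left alone:** the fourth housing, the jar and the turquoise look-alikes were not touched. The fourth housing still reads within about 2 mm of its start, and I saw no knock to any housing.

**Disagreements:**
- The two cameras differed by 3–6 mm in x and up to about 3 mm in y on the clearly visible parts. I worked from the top view with a 2 mm x correction, and every fit went in without contact forces.
- The last tray housing read 5 mm off centre across the tray. Only part of its hood showed in the colour mask, so I put this down to the measurement; it is well within tolerance either way.

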